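# Shut and bolt the fittings box

### The arm

A 6-joint arm with a two-finger parallel gripper is mounted at the origin on a cart in front of the work surface, level with it; the furniture and walls round the work are solid. World frame = base frame: x ahead of the robot, y to its left, z up, the work surface at z = 0. Lengths are in m, angles in rad, forces in N, time in s.
With the tool pointing down it reaches from about 0.325 to 0.75 m from the base axis. Payload 7.6 kg.
Tool frame: the origin (TCP) lies on the centre line of the jaws, within the pads' length; the fingertips stand 17 mm ahead of it and the grasp point (between the pads) lies 2 mm behind it (manip.tips_ahead is the distance from the TCP to the fingertips, in m); z points along the fingers, y is the line along which they close (so a half turn about z gives the same grasp; the last joint's range is limited). The gripper opens to 85 mm and grips with 20 to 120 N. Pads are 22 mm wide; open, the fingers measure 114 mm over their backs; the gripper's body (76 mm by 85 mm) begins 54 mm behind the grasp point. The pads swing forward as they close: fully open they stand 13 mm farther back than shut.
Start: joints at [-0.07, 0.052, 1.401, -0, 1.689, -0.07], TCP at [0.525, 0, 0.214] pointing down, gripper open.
Joint ranges: [-2.9, 2.9], [-0.91, 2.17], [0.12, 2.37], [-1.06, 4.2], [0.26, 2.73], [-2.93, 2.93]. Speed limits (rad/s): [2.57, 2.57, 3.01, 3.14, 3.14, 3.14].

### API

Orientations are given as a rotation vector (axis times angle).
In Python, from cell import manip gives the robot as it stands. The module is installed in compiled form; this text tells all that it offers.
- The arm moves only by the tool send_rows, never from a script. Its argument "steps" is a list of rows, each an object of numbers: "fingers": the closure in counts, from 0 (fully open) to 255 (shut); "tx", "ty", "tz": the shift along the tool's x, y, z normalised to -1 to 1, where 1 is 0.1 m; "roll": the turn about the tool's z normalised to -1 to 1, where 1 is pi rad. In form: [{"fingers": .., "tx": .., "ty": .., "tz": .., "roll": ..}, ...]. A call has 1 to 10 rows; each row is the pose to reach, as a shift and turn from the pose commanded when the call began, along the tool's axes at that moment, turning the shorter way round; what a row does not reach only later rows make up. A row lasts 1/8 s, in which the tool goes at most 62.5 mm and 10.7 degrees, less where a joint would pass 70% of its speed; a pose out of reach is approached as far as the arm can. A call with a number of a shift or a turn outside -1 to 1 is refused whole. A call with a gripper value outside its range is refused whole. The fingers move at their own pace and stop on an object; "grip_force" is the grip in N (left out, the last holds). Time passes only in rows, so rows that repeat a pose let the fingers close. It gives the time, the measured TCP pose, the force, the opening and the grip force at its end, in the units of the state.
- manip.state(): the state, without advancing time (a new reading comes with each control period).
- manip.grab_frame(name): name is "scene" or "side" or "wrist"; returns a dict with "frame" (420x560x3 uint8, red, green, blue), "fx", "fy", "cx", "cy" (pixels), "k1" (the pictures are not rectified: a ray, as slopes to the right and down, at radius r is drawn at 1 + k1 r^2 times it, then the intrinsics apply), "world_from_camera" (4x4, takes a point from camera to world coordinates). Camera axes: x right, y up, looking along -z (the intrinsics and any distortion apply to the point x, -y, -z); pixel columns grow to the right and rows downward; lengths in m; the calibration is good to about 2 mm. A picture is of the moment at which its call begins. There is no depth.
- manip.close_job(): hands the job in; it is judged then, once.
The state is a dict: "clock": time; "joint_pos": joint angles; "joint_velocities": joint speeds; "joint_torque": joint torques, N m; "tool_pos": TCP position; "eef_rot": TCP orientation; "wrist_force": force on the tool from outside, world axes, zero at the start; "ft_torque": the same for the moment, N m; "opening": opening from 0.0 (shut) to 1.0 (fully open); "grip_force": force on a finger pad.
Only numpy, scipy, OpenCV 4.12 (cv2) and the standard library are available. Lean on these libraries where they do the work, as an engineer would, in place of code of your own. Each camera call takes 0.05 s, during which the arm holds its last target. There are 200 camera calls.

### The job

Push the sliding cover of the green fittings box fully shut with a fingertip. Then press the long yellow spring catch down with one fingertip and, keeping it held down the whole way, push the red tab of the bolt with the other fingertip until the bolt is fully home in the keeper on the cover; let go so that the catch springs back up behind it, and move clear. Only press and push, lift nothing, and leave the things lying around alone.

Things in the scene. Friction and masses are not known exactly. Their poses are not given: they have to be found in the camera images.
- fitting_box: Green steel box fixed to the bench, 185 x 240 x 60 mm. Origin on the bench: box spans x -95 to +90, y -120 to +120 mm. Its x points away from the robot, y to the left, turned up to 0.3 rad; all axes below are these. On its deck, 60 mm above the bench, the bolt lies at y = 0, between dark guides 83 mm high at |y| < 13 mm; yellow catch on its left (+y), red tab on its right, bare deck behind the tab.
- cover (a joint): How far the aluminium cover on the far half stands open, m: 0 shut, 0.055 fully open. It opens to -y and is shut by pushing to +y (about 1.5 N of friction, stays where left, hard stop when shut). The bolt can enter the hole in its dark keeper strip only when it is shut.
- lip_face (a point): Middle of the -y face of the cover's black push lip, 76 mm above the bench: push here to +y. The lip is 44 mm long (22 mm either way along x), 10 mm thick, from the cover's top (65 mm above the bench) up to 88 mm. On its -y side the bare cover goes on for 8 mm, then comes the deck, 5 mm lower.
- catch (a joint): Travel of the spring catch, m: 0 up, 0.013 down (hard stop). It moves straight down wherever it is pressed; 2.4 N starts it, 6.3 N holds it at the bottom; let go, it springs up. Its tooth blocks the bolt, both drawn back and home, unless it is down by more than 5 mm.
- catch_top (a point): Middle of the flat top of the long yellow ribbed catch bar, 95 mm along x by 31 mm along y (box x -86 to +9, y +20 to +51 mm); its top is 82 mm above the bench when up, 69 mm when down. Long enough that a fingertip can slide along it while it presses.
- bolt (a joint): Travel of the bolt, m: 0 drawn back (start), 0.040 fully home (hard stop). It slides along +x with about 2 N of friction. With the catch up it has only 2.5 mm of play at either end; the catch can spring up again only when the bolt is within 2.5 mm of home.
- tab_back (a point): Middle of the back (-x) face of the bolt's red upright tab, 83 mm above the bench: push here along +x. The tab is 30 mm wide (box y -50 to -20 mm), 8 mm thick, from 66 to 100 mm above the bench; it moves with the bolt. The middles of tab and catch bar are 70 mm apart across the bolt, their near edges 40 mm.
- tape_measure: Yellow and black tape measure, 34 x 80 x 59 mm, loose, right of the box; origin under its middle. Leave alone.
- marker: Black and white marker pen, 134 mm long, 18 mm thick, lying loose left of the box; leave alone.
- pliers_red: Pliers with red handles, 172 x 57 x 13 mm, lying loose farther left; leave alone.
- jar_1: Clear jar with a red lid, 62 mm wide, 86 mm high, loose, far left; leave alone.
- tape_blue: Roll of blue tape, 62 mm wide, 19 mm high, loose, left of the box, behind the orange case; leave alone.

How it is judged:
On the way, in this order (a step that is already met when the one before it is completed fails the run):
1. the cover is pushed fully shut, with the bolt still drawn back (value of joint cover below 0.004 m and value of joint bolt below 0.006 m), for 0.1 s.
2. one fingertip holds the catch down while the other pushes the bolt on its way (value of joint catch above 0.005 m and contact force between the fingers and catch above 0.5 N and contact force between the fingers and bolt above 0.3 N and value of joint bolt between 0.006 and 0.037 m), for 0.05 s.
3. the bolt is fully home (value of joint bolt above 0.037 m), for 0.1 s.
At the end, for the whole second after the job is handed in: The cover is shut within 5 mm, the bolt is home within 3.5 mm and at rest, the catch has sprung up again to within 2 mm of its top, nothing is touched, and the loose things lie within 20 mm of where they were (value of joint cover below 0.005 m and value of joint bolt above 0.0365 m and value of joint catch below 0.002 m and velocity of joint bolt below 0.005 m/s and distance of each of tape_measure, marker, pliers_red, jar_1, tape_blue from where it was at the start of the episode below 0.02 m).
It fails at once if the catch is let go while the bolt is half-way (value of joint bolt between 0.008 and 0.032 m and value of joint catch below 0.0058 m and contact force between the fingers and catch below 0.05 N).
It fails at once if a loose thing is pushed about or lifted (distance of any of tape_measure, marker, pliers_red, jar_1, tape_blue from where it was at the start of the episode above 0.03 m).
It also fails if it takes over 45 s, if anything falls off the work surface, if the arm or the gripper's body presses on something with over 40 N, if the wrist force passes 120 N, or if a joint passes its speed limit or range.

## Working session

There is one attempt and no reset: what is moved stays moved. The work goes in short steps, Python scripts to look and compute and a tool call to move; the robot and the scene stay as the last step left them, time stands still between calls to the robot, and variables do not carry over. Pictures are saved under pics/ and viewed, at most 10 in all, crops included, and the job is handed in when it is done.

Besides the shell and the picture viewer there is one more tool, called after ">>>" by a JSON object that holds its "name" and its "arguments". send_rows: Moves the arm, as the interface text tells. Its arguments: {"type":"object","properties":{"steps":{"type":"array"},"grip_force":{"type":"number"}},"required":["steps"]}

```bash
mkdir -p pics; cat > h.py <<'E'
import numpy as np, cv2
from cell import manip
def ray(f,u,v):
    K=np.array([[f['fx'],0,f['cx']],[0,f['fy'],f['cy']],[0,0,1.]])
    p=np.array([[[u,v]]],float)
    s=cv2.undistortPoints(p,K,np.array([f['k1'],0,0,0.]))[0,0]
    T=np.array(f['world_from_camera']); d=T[:3,:3]@np.array([s[0],-s[1],-1.]); return T[:3,3],d
def onz(f,u,v,z):
    o,d=ray(f,u,v); return o+d*(z-o[2])/d[2]
def proj(f,P):
    T=np.array(f['world_from_camera']); c=T[:3,:3].T@(np.asarray(P,float)-T[:3,3])
    x,y=c[0]/-c[2],-c[1]/-c[2]; k=1+f['k1']*(x*x+y*y)
    return np.array([f['fx']*x*k+f['cx'],f['fy']*y*k+f['cy']])
def save(f,n): cv2.imwrite('pics/'+n+'.png',f['frame'][:,:,::-1])
E
python3 - <<'E'
from h import *
import pickle
d={}
for n in ['scene','side','wrist']:
    f=manip.grab_frame(n); d[n]=f; save(f,n+'0'); print(n,np.round(f['world_from_camera'],2)[:3].tolist())
pickle.dump(d,open('f0.pkl','wb'))
print(manip.state(),manip.tips_ahead)
E
```

```text
scene [[0.82, 0.35, -0.46, -0.32], [-0.57, 0.5, -0.65, -1.06], [0.01, 0.79, 0.61, 1.14]]
side [[-0.97, 0.2, -0.1, 0.35], [-0.23, -0.87, 0.45, 0.78], [-0.0, 0.46, 0.89, 1.44]]
wrist [[1.0, -0.0, 0.0, 0.52], [0.0, 0.96, 0.28, 0.07], [-0.0, -0.28, 0.96, 0.37]]
{'clock': 0.15, 'joint_pos': array([-7.03215712e-02,  5.26883815e-02,  1.40145535e+00,  5.31822996e-07,
        1.68861510e+00, -7.02991513e-02]), 'joint_velocities': array([ 8.90463251e-04, -1.64468406e-03, -5.06344063e-03,  3.32265797e-04,
        1.04703082e-03,  3.14625903e-05]), 'joint_torque': array([ 9.01752592e-04, -3.81951857e+01, -3.60423374e+01, -3.57651027e-05,
        4.66565543e-03,  6.07237575e-05]), 'tool_pos': array([5.24760125e-01, 2.86781440e-05, 2.13386105e-01]), 'eef_rot': array([-2.22084328e+00, -2.22079363e+00,  1.20013476e-03]), 'wrist_force': array([-0.37035133,  0.37126412,  0.36345142]), 'ft_torque': array([-0.03695353, -0.00871342,  0.02576695]), 'grip_force': 0.0, 'opening': 1.0021031389916555} 0.017
```

View pics/scene0.png

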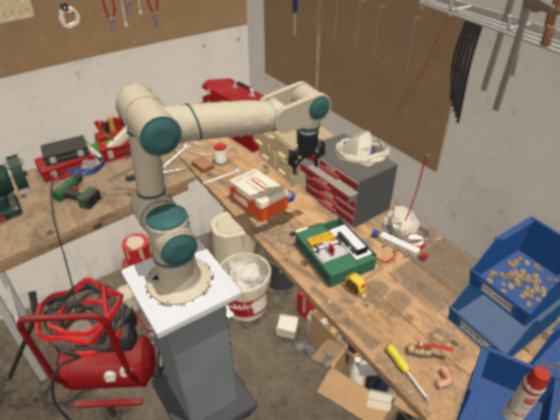

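View pics/wrist0.png

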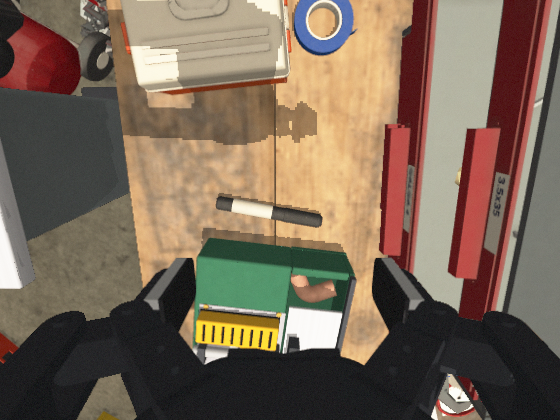

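The scene view shows the box at about (335,250). In the wrist view the catch is at (238,330), the cover at about (310,330), and image up is +y. I'll measure roughly from the wrist and side views.

```bash
python3 - <<'E'
from h import *
import pickle
d=pickle.load(open('f0.pkl','rb'))
f=d['wrist']
for u,v,z in [(203,241,.06),(352,254,.06),(197,310,.082),(280,317,.082)]: print(u,v,onz(f,u,v,z).round(4))
f=d['side']; c=proj(f,[.5,-.15,.06]); print(c)
u,v=c.astype(int); im=f['frame'][max(0,v-100):v+100,max(0,u-130):u+130,::-1]
cv2.imwrite('pics/sidec.png',cv2.resize(im,None,fx=3,fy=3,interpolation=2)); print(max(0,u-130),max(0,v-100))
E
```

```text
203 241 [ 0.4342 -0.0609  0.06  ]
352 254 [ 0.6025 -0.0766  0.06  ]
197 310 [ 0.4274 -0.1354  0.082 ]
280 317 [ 0.5207 -0.1443  0.082 ]
[295.10087933 160.68555654]
165 60
```

View pics/sidec.png

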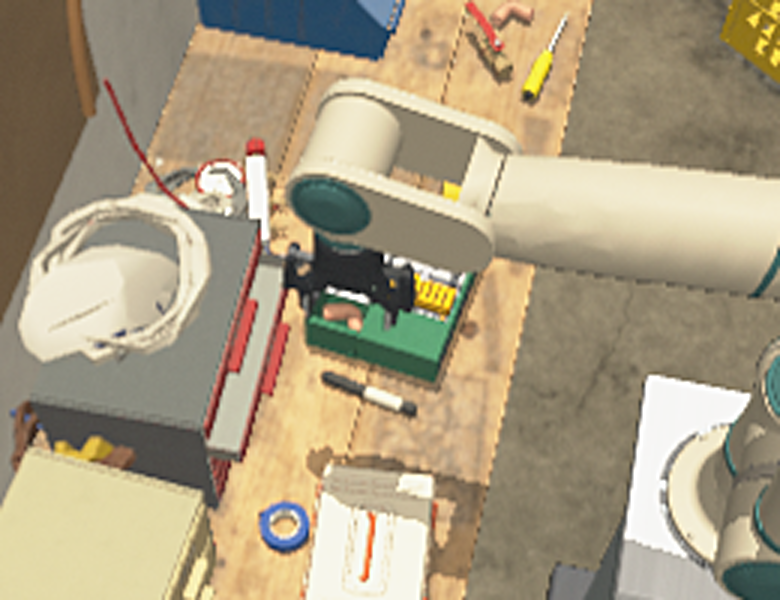

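The side view shows the box partly hidden by the wrist, with the marker lying just left of it. My estimate puts the box origin at (0.517, -0.19) with yaw about -0.095. I'll move right to see the whole box from above.

>>> {"name": "send_rows", "arguments": {"steps": [{"fingers":0,"tx":-0.5,"ty":0,"tz":-0.2,"roll":0},{"fingers":0,"tx":-1,"ty":0,"tz":-0.3,"roll":0},{"fingers":0,"tx":-1,"ty":0,"tz":-0.3,"roll":0}]}}

```text
clock: 0.52
tool_pos: [0.5249, -0.1028, 0.2445]
eef_rot: [2.225, 2.216, 0.0]
wrist_force: [1.2, 0.2, 0.1]
opening: 1.002
grip_force: 0.0
```

>>> {"name": "send_rows", "arguments": {"steps": [{"fingers":0,"tx":-0.5,"ty":0,"tz":0,"roll":0},{"fingers":0,"tx":-1,"ty":0,"tz":0,"roll":0},{"fingers":0,"tx":-1,"ty":0,"tz":0,"roll":0}]}}

```text
clock: 0.9
tool_pos: [0.5245, -0.2019, 0.2428]
eef_rot: [-2.224, -2.217, 0.001]
wrist_force: [-0.2, 0.4, 0.3]
opening: 0.996
grip_force: 0.0
```

>>> {"name": "send_rows", "arguments": {"steps": [{"fingers":0,"tx":-0.5,"ty":0,"tz":0,"roll":0},{"fingers":0,"tx":-0.5,"ty":0,"tz":0,"roll":0},{"fingers":0,"tx":-0.5,"ty":0,"tz":0,"roll":0}]}}

```text
clock: 1.27
tool_pos: [0.5252, -0.2487, 0.2437]
eef_rot: [-2.22, -2.222, -0.001]
wrist_force: [0.5, 0.1, -0.0]
opening: 0.998
grip_force: 0.0
```

```bash
python3 - <<'E'
from h import *
import pickle
f=manip.grab_frame('wrist'); pickle.dump(f,open('f1.pkl','wb'))
cv2.imwrite('pics/w1.png',cv2.resize(f['frame'][:,:,::-1],None,fx=1.42,fy=1.42,interpolation=2))
print(manip.state()['tool_pos'],manip.state()['eef_rot'])
E
```

```text
[ 0.52529307 -0.24855305  0.2438942 ] [-2.21945384e+00 -2.22270358e+00 -6.21816846e-04]
```

View pics/w1.png

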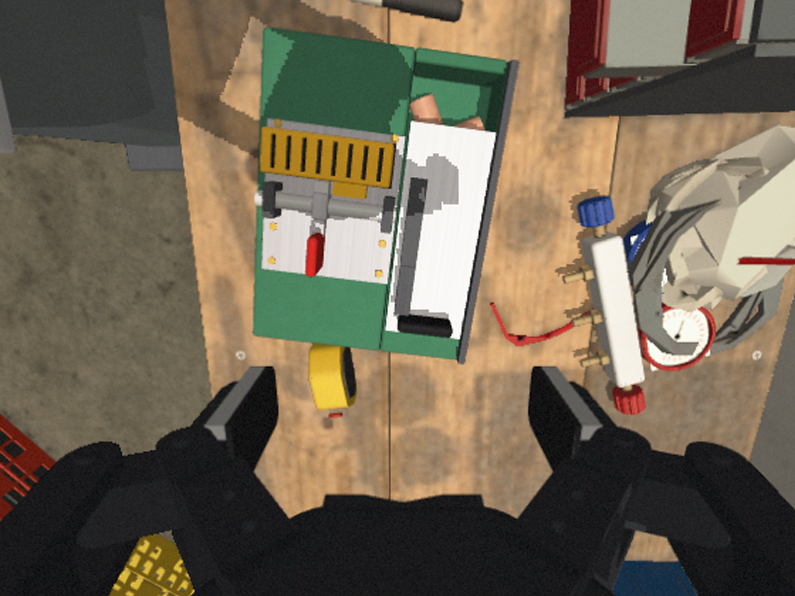

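Clear view. The catch is at about (327,157), the red tab at (314,253), the black lip at (425,326), and the tape measure at (330,377), close to the box's right side.

```bash
python3 - <<'E'
from h import *
import pickle
from scipy.optimize import least_squares
f=pickle.load(open('f1.pkl','rb')); im=f['frame']
s=im.shape[1]/795.
pts=[((264,28),.06,(-95,120)),((255,336),.06,(-95,-120)),((262,127),.082,(-86,51)),((397,143),.082,(9,51)),((262,172),.082,(-86,20)),((392,187),.082,(9,20))]
W=np.array([onz(f,u*s,v*s,z)[:2] for (u,v),z,_ in pts]); B=np.array([b for *_,b in pts])/1e3
def R(a): return np.array([[np.cos(a),-np.sin(a)],[np.sin(a),np.cos(a)]])
r=least_squares(lambda p:(W-(B@R(p[2]).T+p[:2])).ravel(),[.517,-.19,-.09]); p=r.x
print(p.round(4),(r.fun.reshape(-1,2)*1e3).round(1).tolist())
hsv=cv2.cvtColor(im,cv2.COLOR_RGB2HSV)
m=((hsv[...,0]<8)|(hsv[...,0]>172))&(hsv[...,1]>150)&(hsv[...,2]>60)
m[:150]=0;m[205:]=0;m[:,:190]=0;m[:,250:]=0
cs,_=cv2.findContours(m.astype('uint8'),0,2); c=max(cs,key=cv2.contourArea); 
b=lambda u,v,z:((onz(f,u,v,z)[:2]-p[:2])@R(p[2])*1e3).round(1)
print('tab',[b(u,v,.1) for u,v in cv2.boxPoints(cv2.minAreaRect(c))])
print('lip top',[b(u*s,v*s,.088) for u,v in [(399,316),(452,320),(398,331),(450,336)]])
print('keeper',b(418*s,178*s,.08),'tape',[onz(f,u*s,v*s,.059)[:2].round(3) for u,v in[(310,347),(350,347),(357,403),(318,410)]],[b(u*s,v*s,.059) for u,v in[(310,347),(350,347),(357,403),(318,410)]])
np.save('box.npy',p)
E
```

```text
[ 0.5062 -0.2099 -0.117 ] [[0.4, -1.4], [0.1, 1.4], [-0.8, -0.3], [0.1, 0.1], [0.1, -0.1], [0.1, 0.4]]
tab [array([-47.2, -48.6]), array([-46.4, -16.7]), array([-35.1, -16.4]), array([-35.6, -48.2])]
lip top [array([ 25.5, -76. ]), array([ 67.1, -74.4]), array([ 26.1, -88.5]), array([ 67.5, -87.9])]
keeper [27.1 28.9] tape [array([ 0.445, -0.327]), array([ 0.48 , -0.327]), array([ 0.484, -0.382]), array([ 0.448, -0.39 ])] [array([ -47.4, -123.7]), array([ -12.7, -119.5]), array([  -1.8, -173.7]), array([ -36.6, -185.2])]
```

```bash
python3 - <<'E'
from h import *
import pickle
d=pickle.load(open('f0.pkl','rb')); f1=pickle.load(open('f1.pkl','rb')); p=np.load('box.npy')
print(d['wrist']['world_from_camera'].round(4),f1['world_from_camera'].round(4),f1['k1'],f1['fx'],f1['cx'],f1['cy'])
c,s=np.cos(p[2]),np.sin(p[2])
B=lambda x,y,z:[p[0]+c*x-s*y,p[1]+s*x+c*y,z]
g=manip.grab_frame('scene'); h=manip.grab_frame('side')
for n,f in [('w0',d['wrist']),('w1',f1),('sc',g),('si',h)]:
    print(n,[proj(f,B(*q)).round(0).tolist() for q in [(-.095,.12,.06),(-.086,.051,.082),(.009,.051,.082),(-.095,-.12,.06)]])
def crop(f,n):
    o=f['frame'].copy()
    for q in [(-.095,.12,.06),(-.095,-.12,.06),(-.086,.051,.082),(.009,.051,.082),(.009,.02,.082),(.09,.12,.06),(.09,-.12,.06)]:
        cv2.circle(o,tuple(proj(f,B(*q)).round().astype(int).tolist()),0,(255,0,255),-1)
    u,v=proj(f,B(0,0,.06)).astype(int); return cv2.resize(o[max(v-50,0):v+50,u-65:u+65],(390,300),interpolation=0)
w=d['wrist']['frame'].copy()
for q in [(-.095,.12,.06),(-.086,.051,.082),(.009,.051,.082),(.09,.12,.06)]:
    cv2.circle(w,tuple(proj(d['wrist'],B(*q)).round().astype(int).tolist()),2,(255,0,255),-1)
top=np.hstack([crop(g,0),crop(h,0)]); bot=cv2.resize(w[200:400,150:410],(390,300))
cv2.imwrite('pics/chk.png',np.vstack([top,np.hstack([bot,bot*0])])[:,:,::-1])
E
```

```text
[[ 1.000e+00 -8.000e-04  7.000e-04  5.248e-01]
 [ 6.000e-04  9.593e-01  2.825e-01  7.090e-02]
 [-9.000e-04 -2.825e-01  9.593e-01  3.734e-01]
 [ 0.000e+00  0.000e+00  0.000e+00  1.000e+00]] [[ 1.000e+00 -1.500e-03 -6.000e-04  5.251e-01]
 [ 1.600e-03  9.595e-01  2.818e-01 -1.780e-01]
 [ 1.000e-04 -2.818e-01  9.595e-01  4.039e-01]
 [ 0.000e+00  0.000e+00  0.000e+00  1.000e+00]] -0.0169709503164957 301.4030110567808 283.52033520457155 207.36768764128848
w0 [[197.0, 256.0], [197.0, 320.0], [280.0, 329.0], [191.0, 414.0]]
w1 [[185.0, 18.0], [185.0, 89.0], [280.0, 101.0], [180.0, 238.0]]
sc [[295.0, 232.0], [307.0, 238.0], [331.0, 230.0], [332.0, 275.0]]
si [[310.0, 179.0], [314.0, 161.0], [291.0, 154.0], [328.0, 132.0]]
```

View pics/chk.png

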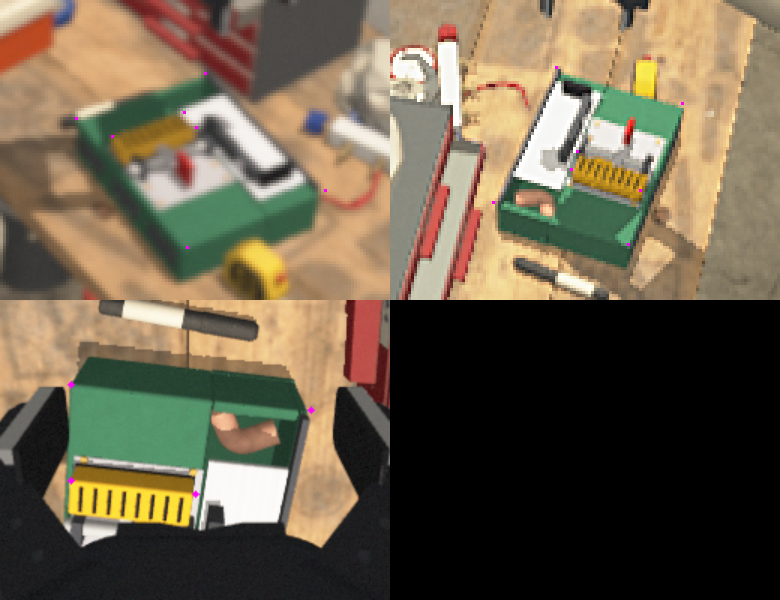

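The projections agree with all the views. The box is at (0.506, -0.210) with yaw -0.117, and the lip face is at box (46, -88) mm. I'll close the fingers, turn to the box axes and go above the start of the push.

>>> {"name": "send_rows", "arguments": {"steps": [{"fingers":255,"tx":-0.4,"ty":0.07,"tz":0,"roll":-0.05},{"fingers":255,"tx":-0.79,"ty":0.14,"tz":0,"roll":-0.1},{"fingers":255,"tx":-0.79,"ty":0.14,"tz":0,"roll":-0.16},{"fingers":255,"tx":-0.79,"ty":0.14,"tz":0,"roll":-0.22},{"fingers":255,"tx":-0.79,"ty":0.14,"tz":0,"roll":-0.28},{"fingers":255,"tx":-0.79,"ty":0.14,"tz":0,"roll":-0.34},{"fingers":255,"tx":-0.79,"ty":0.14,"tz":0,"roll":-0.4},{"fingers":255,"tx":-0.79,"ty":0.14,"tz":0,"roll":-0.463},{"fingers":255,"tx":-0.79,"ty":0.14,"tz":0,"roll":-0.463},{"fingers":255,"tx":-0.79,"ty":0.14,"tz":0,"roll":-0.463}]}}

```text
clock: 2.68
tool_pos: [0.5392, -0.3285, 0.2441]
eef_rot: [0.187, 3.136, 0.0]
wrist_force: [0.1, -0.1, 0.4]
opening: -0.001
grip_force: 0.0
```

```bash
cat >> h.py <<'E'
def R2(a): return np.array([[np.cos(a),-np.sin(a)],[np.sin(a),np.cos(a)]])
def where():
    s=manip.state(); p=np.load('box.npy'); R=cv2.Rodrigues(s['eef_rot'])[0]
    b=(s['tool_pos'][:2]-p[:2])@R2(p[2])*1e3
    print('box xy',b.round(1),'tcp z',(s['tool_pos'][2]*1e3).round(1),'F box',(s['wrist_force'][:2]@R2(p[2])).round(1),s['wrist_force'][2].round(1),'tool y yaw-box',(np.arctan2(-R[0,1],R[1,1])-p[2]).round(4),'toolx',R[:,0].round(3),'open',round(s['opening'],3),'t',s['clock'])
E
python3 - <<'E'
from h import *
where(); f=manip.grab_frame('wrist')
cv2.imwrite('pics/w2.png',cv2.resize(f['frame'][:,:,::-1],None,fx=1.42,fy=1.42,interpolation=2))
E
```

```text
box xy [  46.6 -113.9] tcp z 244.1 F box [ 0.1 -0. ] 0.4 tool y yaw-box -0.0019 toolx [-0.993  0.119 -0.   ] open -0.001 t 2.675
```

View pics/w2.png

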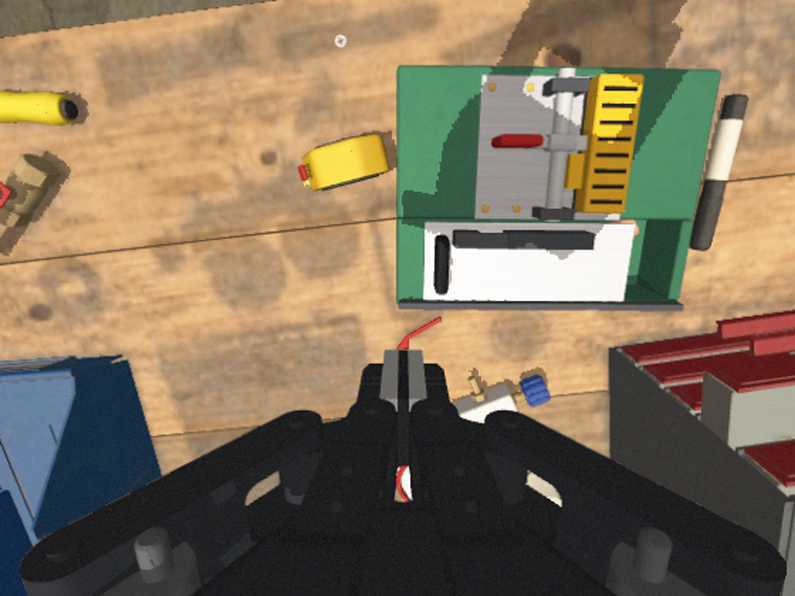

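Image: the box is now aligned with the view, the closed fingertips are at (403,370), the lip at (441,265), and the tape measure is well clear at (345,160). I'll go down beside the lip.

>>> {"name": "send_rows", "arguments": {"steps": [{"fingers":255,"tx":0,"ty":0,"tz":0.5,"roll":0},{"fingers":255,"tx":0,"ty":0,"tz":1,"roll":0},{"fingers":255,"tx":0,"ty":0,"tz":1,"roll":0}]}}

```text
clock: 3.1
tool_pos: [0.537, -0.3275, 0.1392]
eef_rot: [-0.184, -3.128, -0.008]
wrist_force: [0.3, 0.7, 0.3]
opening: -0.0
grip_force: 0.0
```

>>> {"name": "send_rows", "arguments": {"steps": [{"fingers":255,"tx":0,"ty":0,"tz":0.3,"roll":0},{"fingers":255,"tx":0,"ty":0,"tz":0.54,"roll":0},{"fingers":255,"tx":0,"ty":0,"tz":0.54,"roll":0},{"fingers":255,"tx":0,"ty":0,"tz":0.54,"roll":0}]}}

```text
clock: 3.6
tool_pos: [0.5402, -0.3297, 0.0931]
eef_rot: [0.183, 3.133, -0.003]
wrist_force: [0.3, 0.4, 0.5]
opening: 0.004
grip_force: 0.0
```

```bash
python3 -c "
from h import *
where()"
```

```text
box xy [  47.7 -115. ] tcp z 93.1 F box [0.2 0.4] 0.5 tool y yaw-box 0.0003 toolx [-0.993  0.116 -0.004] open 0.004 t 3.6
```

>>> {"name": "send_rows", "arguments": {"steps": [{"fingers":255,"tx":0,"ty":0.07,"tz":0,"roll":0},{"fingers":255,"tx":0,"ty":0.12,"tz":0,"roll":0},{"fingers":255,"tx":0,"ty":0.17,"tz":0,"roll":0},{"fingers":255,"tx":0,"ty":0.22,"tz":0,"roll":0},{"fingers":255,"tx":0,"ty":0.27,"tz":0,"roll":0},{"fingers":255,"tx":0,"ty":0.32,"tz":0,"roll":0},{"fingers":255,"tx":0,"ty":0.37,"tz":0,"roll":0},{"fingers":255,"tx":0,"ty":0.41,"tz":0,"roll":0},{"fingers":255,"tx":0,"ty":0.45,"tz":0,"roll":0}]}}

```text
clock: 4.72
tool_pos: [0.5443, -0.284, 0.09]
eef_rot: [0.182, 3.136, -0.0]
wrist_force: [-0.5, -0.0, 0.3]
opening: 0.003
grip_force: 0.0
```

```bash
python3 -c "
from h import *
where()"
```

```text
box xy [ 46.5 -69.1] tcp z 90.0 F box [-0.4 -0.1] 0.3 tool y yaw-box 0.0007 toolx [-0.993  0.116 -0.   ] open 0.003 t 4.725
```

>>> {"name": "send_rows", "arguments": {"steps": [{"fingers":255,"tx":0,"ty":0.04,"tz":0,"roll":0},{"fingers":255,"tx":0,"ty":0.07,"tz":0,"roll":0},{"fingers":255,"tx":0,"ty":0.1,"tz":0,"roll":0}]}}

```text
clock: 5.1
tool_pos: [0.5454, -0.2742, 0.09]
eef_rot: [0.182, 3.136, -0.0]
wrist_force: [0.3, -0.5, 0.5]
opening: 0.001
grip_force: 0.0
```

```bash
python3 -c "
from h import *
where(); f=manip.grab_frame('wrist')
cv2.imwrite('pics/w3.png',cv2.resize(f['frame'][:,:,::-1],None,fx=1.42,fy=1.42,interpolation=2))"
```

```text
box xy [ 46.5 -59.2] tcp z 90.0 F box [ 0.3 -0.5] 0.5 tool y yaw-box 0.0007 toolx [-0.993  0.116 -0.   ] open 0.001 t 5.1
```

View pics/w3.png

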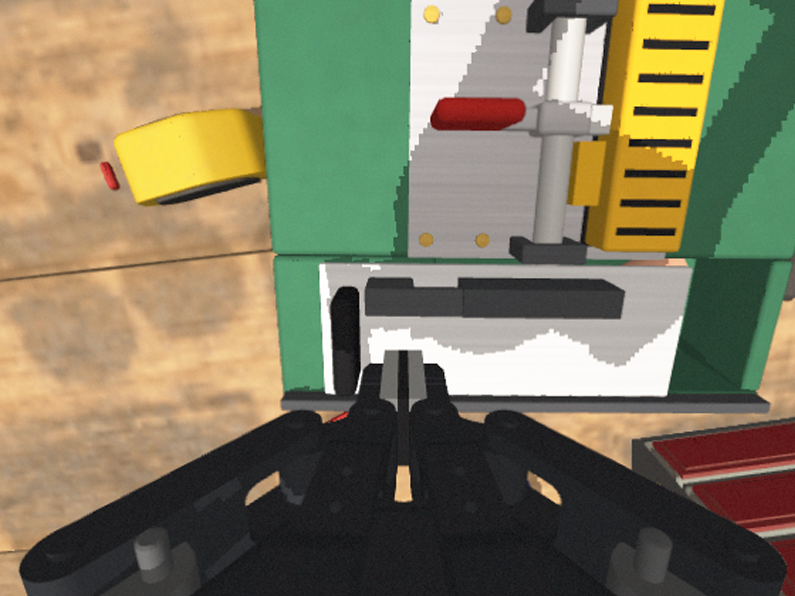

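The picture shows the fingertips at (403,360), to the right (+y) of the lip at (345,340), and the cover has not moved. So the tips passed over the lip, and I need to check their real height.

```bash
python3 -c "
from h import *
f=manip.grab_frame('wrist');s=manip.state();p=np.load('box.npy');T=f['world_from_camera'];print(T.round(4).tolist(),s['tool_pos'])
sc=560/795
for r in (350,358,365,400):
  for z in (.06,.073,.088,.1,.12): print(r,z,((onz(f,403*sc,r*sc,z)[:2]-p[:2])@R2(p[2])*1e3).round(1))
b=lambda u,v,z:((onz(f,u*sc,v*sc,z)[:2]-p[:2])@R2(p[2])*1e3).round(1)
print('lip',b(332,290,.088),b(358,290,.088),b(358,390,.088),'tab',b(437,100,.1),b(437,130,.1),'catch',b(605,250,.082),b(682,250,.082))
print('tip widths',b(384,350,.073),b(424,350,.073))
"
```

```text
[[0.1151, -0.9528, -0.2808, 0.4742], [0.9934, 0.1103, 0.0328, -0.2664], [-0.0003, -0.2827, 0.9592, 0.2502], [0.0, 0.0, 0.0, 1.0]] [ 0.54547704 -0.27404794  0.09003698]
350 0.06 [ 58.8 -59.5]
350 0.073 [ 53.  -59.6]
350 0.088 [ 46.4 -59.6]
350 0.1 [ 41.1 -59.6]
350 0.12 [ 32.3 -59.6]
358 0.06 [ 63.  -59.5]
358 0.073 [ 56.9 -59.5]
358 0.088 [ 50.  -59.6]
358 0.1 [ 44.4 -59.6]
358 0.12 [ 35.1 -59.6]
365 0.06 [ 66.7 -59.5]
365 0.073 [ 60.4 -59.5]
365 0.088 [ 53.2 -59.6]
365 0.1 [ 47.4 -59.6]
365 0.12 [ 37.7 -59.6]
400 0.06 [ 85.9 -59.5]
400 0.073 [ 78.3 -59.5]
400 0.088 [ 69.5 -59.5]
400 0.1 [ 62.5 -59.6]
400 0.12 [ 50.8 -59.6]
lip [ 20.8 -87.6] [ 20.8 -77.4] [ 64.8 -78.6] tab [-46.6 -48.8] [-37.4 -48.5] catch [ 5.7 21. ] [ 5.6 52.1]
tip widths [ 53.  -68.1] [ 53.  -50.1]
```

The tip line in the image suggests that the real fingertips are well above the nominal 17 mm. I'll go back to the -y side of the lip and touch the deck (60 mm) gently to find the tip height.

>>> {"name": "send_rows", "arguments": {"steps": [{"fingers":255,"tx":0,"ty":0,"tz":-0.25,"roll":0},{"fingers":255,"tx":0,"ty":0,"tz":-0.25,"roll":0},{"fingers":255,"tx":0,"ty":-0.3,"tz":-0.25,"roll":0},{"fingers":255,"tx":0,"ty":-0.52,"tz":-0.25,"roll":0},{"fingers":255,"tx":0,"ty":-0.52,"tz":-0.2,"roll":0},{"fingers":255,"tx":0,"ty":-0.52,"tz":-0.1,"roll":0},{"fingers":255,"tx":0,"ty":-0.52,"tz":0,"roll":0},{"fingers":255,"tx":0,"ty":-0.52,"tz":0.02,"roll":0},{"fingers":255,"tx":0,"ty":-0.52,"tz":0.05,"roll":0},{"fingers":255,"tx":0,"ty":-0.52,"tz":0.08,"roll":0}]}}

```text
clock: 6.45
tool_pos: [0.5396, -0.326, 0.0822]
eef_rot: [0.182, 3.136, -0.001]
wrist_force: [0.3, 0.4, 0.1]
opening: -0.002
grip_force: 0.0
```

```bash
python3 -c "
from h import *
where()"
```

```text
box xy [  46.7 -111.3] tcp z 82.2 F box [0.2 0.4] 0.1 tool y yaw-box 0.0009 toolx [-0.993  0.116 -0.001] open -0.002 t 6.45
```

>>> {"name": "send_rows", "arguments": {"steps": [{"fingers":255,"tx":0,"ty":0,"tz":0.03,"roll":0},{"fingers":255,"tx":0,"ty":0,"tz":0.06,"roll":0},{"fingers":255,"tx":0,"ty":0,"tz":0.08,"roll":0}]}}

```text
clock: 6.82
tool_pos: [0.5393, -0.326, 0.0738]
eef_rot: [-0.183, -3.136, -0.0]
wrist_force: [-0.4, 0.1, 0.2]
opening: 0.001
grip_force: 0.0
```

```bash
python3 -c "
from h import *
where()"
```

```text
box xy [  46.4 -111.4] tcp z 73.8 F box [-0.4  0.1] 0.2 tool y yaw-box 0.0007 toolx [-0.993  0.116  0.   ] open 0.001 t 6.825
```

No contact at a nominal tip height of 57 mm, so the tips really are farther back. I'll keep going down carefully.

>>> {"name": "send_rows", "arguments": {"steps": [{"fingers":255,"tx":0,"ty":0,"tz":0.03,"roll":0},{"fingers":255,"tx":0,"ty":0,"tz":0.06,"roll":0},{"fingers":255,"tx":0,"ty":0,"tz":0.09,"roll":0},{"fingers":255,"tx":0,"ty":0,"tz":0.12,"roll":0}]}}

```text
clock: 7.32
tool_pos: [0.5394, -0.326, 0.0618]
eef_rot: [0.183, 3.136, -0.0]
wrist_force: [-0.3, 0.3, 0.7]
opening: 0.0
grip_force: 0.0
```

```bash
python3 -c "
from h import *
where(); f=manip.grab_frame('wrist'); g=manip.grab_frame('side'); p=np.load('box.npy')
u,v=proj(g,[.54,-.3,.08]).astype(int); c=cv2.resize(g['frame'][v-45:v+45,u-50:u+50],(440,396),interpolation=2)
w=cv2.resize(f['frame'][130:400,150:400],(350,378))
o=np.zeros((396,790,3),'uint8'); o[:,:440]=c; o[:378,440:]=w
cv2.imwrite('pics/w4.png',o[:,:,::-1])"
```

```text
box xy [  46.5 -111.4] tcp z 61.8 F box [-0.3  0.3] 0.7 tool y yaw-box 0.0007 toolx [-0.993  0.116 -0.   ] open 0.0 t 7.325
```

View pics/w4.png

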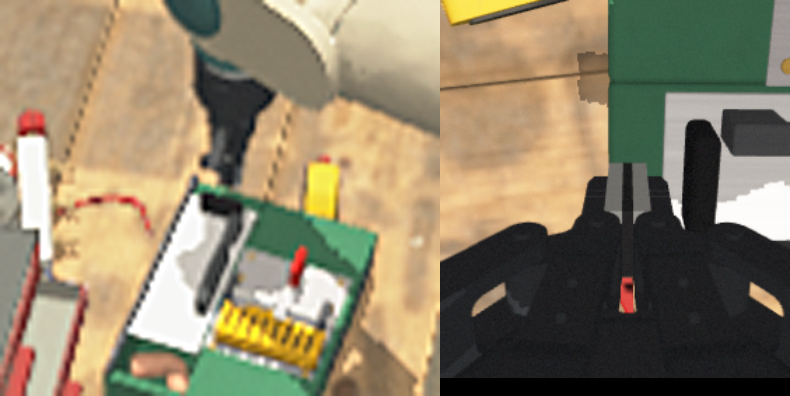

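The side view shows the fingertip at about (225,182), apparently still above the box's right rear corner. In the wrist view the tip is at (627,165). I'll triangulate it.

```bash
python3 -c "
from h import *
f=manip.grab_frame('wrist'); g=manip.grab_frame('side'); p=np.load('box.npy')
u,v=proj(g,[.54,-.3,.08]).astype(int)
a=(u-50+223/4.4,v-45+183/4.4); b=(150+627*250/350,130+165*270/378)
o1,d1=ray(g,*a);o2,d2=ray(f,*b)
t=np.linalg.lstsq(np.c_[d1,-d2],o2-o1,rcond=None)[0]
P,Q=o1+t[0]*d1,o2+t[1]*d2;print(P.round(4),Q.round(4),manip.state()['tool_pos'].round(4))
M=(P+Q)/2;print(((M[:2]-p[:2])@R2(p[2])*1e3).round(1))
for z in(.045,.06,.08,.1): print(z,proj(g,[.539,-.326,z]).round(1), a)
"
```

```text
[ 0.531  -0.2517  0.1637] [ 0.5062 -0.246   0.1556] [ 0.5394 -0.326   0.062 ]
[ 16.9 -37.2]
0.045 [294.7 126.9] (np.float64(293.6818181818182), np.float64(122.5909090909091))
0.06 [294.8 124.6] (np.float64(293.6818181818182), np.float64(122.5909090909091))
0.08 [294.9 121.5] (np.float64(293.6818181818182), np.float64(122.5909090909091))
0.1 [295.1 118.3] (np.float64(293.6818181818182), np.float64(122.5909090909091))
```

The side view puts the tip at about z = 0.073 with the TCP at 0.062. I'll continue the touch-down.

>>> {"name": "send_rows", "arguments": {"steps": [{"fingers":255,"tx":0,"ty":0,"tz":0.03,"roll":0},{"fingers":255,"tx":0,"ty":0,"tz":0.06,"roll":0},{"fingers":255,"tx":0,"ty":0,"tz":0.08,"roll":0}]}}

```text
clock: 7.9
tool_pos: [0.5393, -0.326, 0.0537]
eef_rot: [-0.183, -3.136, -0.0]
wrist_force: [0.6, -0.3, 0.0]
opening: 0.003
grip_force: 0.0
```

>>> {"name": "send_rows", "arguments": {"steps": [{"fingers":255,"tx":0,"ty":0,"tz":0.02,"roll":0},{"fingers":255,"tx":0,"ty":0,"tz":0.04,"roll":0}]}}

```text
clock: 8.15
tool_pos: [0.5394, -0.326, 0.0499]
eef_rot: [0.183, 3.136, -0.0]
wrist_force: [-0.1, 0.0, 0.3]
opening: 0.002
grip_force: 0.0
```

```bash
python3 -c "
from h import *
where()"
```

```text
box xy [  46.5 -111.4] tcp z 49.9 F box [-0.1  0. ] 0.3 tool y yaw-box 0.0006 toolx [-0.993  0.116 -0.   ] open 0.002 t 8.15
```

>>> {"name": "send_rows", "arguments": {"steps": [{"fingers":255,"tx":0,"ty":0,"tz":0.02,"roll":0},{"fingers":255,"tx":0,"ty":0,"tz":0.04,"roll":0}]}}

```text
clock: 8.4
tool_pos: [0.5394, -0.326, 0.0459]
eef_rot: [0.183, 3.136, -0.0]
wrist_force: [0.3, 0.3, -0.7]
opening: -0.0
grip_force: 0.0
```

>>> {"name": "send_rows", "arguments": {"steps": [{"fingers":255,"tx":0,"ty":0,"tz":0.02,"roll":0},{"fingers":255,"tx":0,"ty":0,"tz":0.04,"roll":0}]}}

```text
clock: 8.65
tool_pos: [0.5394, -0.3261, 0.0428]
eef_rot: [0.182, 3.136, -0.0]
wrist_force: [-4.4, 2.0, 11.1]
opening: 0.003
grip_force: 5.1
```

>>> {"name": "send_rows", "arguments": {"steps": [{"fingers":255,"tx":0,"ty":0,"tz":0.02,"roll":0},{"fingers":255,"tx":0,"ty":0,"tz":0.04,"roll":0}]}}

```text
clock: 8.9
tool_pos: [0.5395, -0.3261, 0.0426]
eef_rot: [0.182, 3.136, -0.001]
wrist_force: [-16.4, 10.6, 31.5]
opening: -0.001
grip_force: 15.9
```

Contact with the deck came at TCP z ≈ 0.043, so the fingertips sit 17 mm behind the reported TCP, not ahead of it. This is the opposite of the interface text. From here on I'll use tip = TCP + 17 mm when closed. I'll raise the tips to about 76 mm and push the lip.

>>> {"name": "send_rows", "arguments": {"steps": [{"fingers":255,"tx":0,"ty":0,"tz":-0.21,"roll":0},{"fingers":255,"tx":0,"ty":0,"tz":-0.21,"roll":0},{"fingers":255,"tx":0,"ty":0.08,"tz":-0.21,"roll":0},{"fingers":255,"tx":0,"ty":0.14,"tz":-0.21,"roll":0},{"fingers":255,"tx":0,"ty":0.19,"tz":-0.21,"roll":0},{"fingers":255,"tx":0,"ty":0.24,"tz":-0.21,"roll":0},{"fingers":255,"tx":0,"ty":0.29,"tz":-0.21,"roll":0}]}}

```text
clock: 9.78
tool_pos: [0.5426, -0.2968, 0.0588]
eef_rot: [-0.182, -3.136, -0.0]
wrist_force: [-0.8, -1.7, -0.1]
opening: 0.002
grip_force: 0.8
```

```bash
python3 -c "
from h import *
where()"
```

```text
box xy [ 46.3 -82. ] tcp z 58.8 F box [-0.6 -1.8] -0.1 tool y yaw-box 0.0007 toolx [-0.993  0.116  0.   ] open 0.002 t 9.775
```

Force of -1.8 N, so the cover is sliding. I'll continue.

>>> {"name": "send_rows", "arguments": {"steps": [{"fingers":255,"tx":0,"ty":0.05,"tz":0,"roll":0},{"fingers":255,"tx":0,"ty":0.1,"tz":0,"roll":0},{"fingers":255,"tx":0,"ty":0.15,"tz":0,"roll":0},{"fingers":255,"tx":0,"ty":0.2,"tz":0,"roll":0},{"fingers":255,"tx":0,"ty":0.25,"tz":0,"roll":0},{"fingers":255,"tx":0,"ty":0.3,"tz":0,"roll":0},{"fingers":255,"tx":0,"ty":0.33,"tz":0,"roll":0}]}}

```text
clock: 10.65
tool_pos: [0.5459, -0.2706, 0.0596]
eef_rot: [0.188, 3.134, -0.019]
wrist_force: [-1.8, -31.8, -6.8]
opening: -0.0
grip_force: 13.4
```

>>> {"name": "send_rows", "arguments": {"steps": [{"fingers":255,"tx":0,"ty":0.03,"tz":0,"roll":0},{"fingers":255,"tx":0,"ty":0.06,"tz":0,"roll":0}]}}

```text
clock: 10.9
tool_pos: [0.5459, -0.2701, 0.0598]
eef_rot: [0.193, 3.133, -0.033]
wrist_force: [0.0, -53.2, -11.8]
opening: -0.005
grip_force: 21.6
```

```bash
python3 -c "
from h import *
where()"
```

```text
box xy [ 46.4 -55.1] tcp z 59.8 F box [  6.2 -52.8] -11.8 tool y yaw-box -0.0061 toolx [-0.992  0.123 -0.004] open -0.005 t 10.9
```

Hard stop at TCP y = -55. I'll back off, rise and look.

>>> {"name": "send_rows", "arguments": {"steps": [{"fingers":255,"tx":0,"ty":-0.15,"tz":0,"roll":0},{"fingers":255,"tx":0,"ty":-0.3,"tz":0,"roll":0},{"fingers":255,"tx":0,"ty":-0.3,"tz":-0.3,"roll":0},{"fingers":112,"tx":0,"ty":-0.3,"tz":-0.8,"roll":0},{"fingers":112,"tx":0,"ty":-0.3,"tz":-0.8,"roll":0},{"fingers":112,"tx":0,"ty":-0.3,"tz":-0.8,"roll":0}]}}

```text
clock: 11.65
tool_pos: [0.5438, -0.2877, 0.1386]
eef_rot: [-0.181, -3.136, -0.001]
wrist_force: [-0.3, -0.0, -0.5]
opening: 0.56
grip_force: 0.0
```

```bash
python3 -c "
from h import *
where(); f=manip.grab_frame('wrist')
cv2.imwrite('pics/w5.png',cv2.resize(f['frame'][:,:,::-1],None,fx=1.42,fy=1.42,interpolation=2))
import pickle; pickle.dump(f,open('f5.pkl','wb'))"
```

```text
box xy [ 46.4 -72.9] tcp z 138.6 F box [-0.3 -0.1] -0.5 tool y yaw-box 0.0014 toolx [-0.993  0.115  0.   ] open 0.56 t 11.65
```

View pics/w5.png

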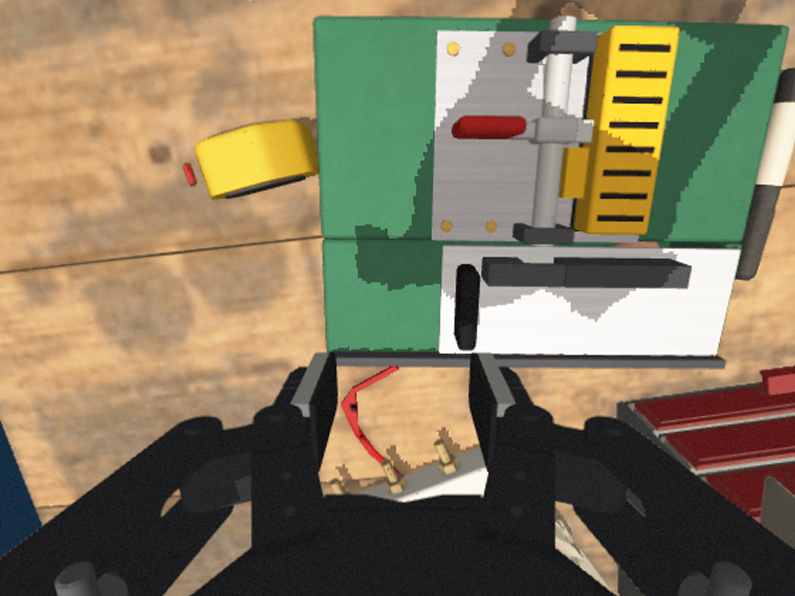

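The cover is shut: its right edge at (740,300) meets the right wall, and the lip is now at (467,307). The opening is about 48 mm and both pads are visible. Next I'll go above the bolt line, behind the tab.

>>> {"name": "send_rows", "arguments": {"steps": [{"fingers":95,"tx":0.3,"ty":0.3,"tz":0,"roll":0},{"fingers":95,"tx":0.7,"ty":0.73,"tz":0,"roll":0},{"fingers":95,"tx":1,"ty":0.73,"tz":0,"roll":0},{"fingers":95,"tx":1,"ty":0.73,"tz":0,"roll":0}]}}

```text
clock: 12.2
tool_pos: [0.4514, -0.2032, 0.1378]
eef_rot: [-0.182, -3.134, -0.002]
wrist_force: [-0.7, -0.0, 0.3]
opening: 0.625
grip_force: 0.0
```

>>> {"name": "send_rows", "arguments": {"steps": [{"fingers":95,"tx":0.21,"ty":0,"tz":0.2,"roll":0},{"fingers":95,"tx":0.21,"ty":0,"tz":0.3,"roll":0},{"fingers":95,"tx":0.21,"ty":0,"tz":0.3,"roll":0}]}}

```text
clock: 12.58
tool_pos: [0.4322, -0.2016, 0.108]
eef_rot: [-0.183, -3.135, -0.002]
wrist_force: [-0.4, -0.2, 0.3]
opening: 0.631
grip_force: 0.0
```

```bash
python3 -c "
from h import *
import pickle
where(); f=pickle.load(open('f5.pkl','rb')); p=np.load('box.npy'); sc=560/795
b=lambda f,u,v,z:((onz(f,u*sc,v*sc,z)[:2]-p[:2])@R2(p[2])*1e3).round(1)
print('lip',b(f,455,270,.088),b(f,479,270,.088),b(f,455,345,.088),'cover edges',b(f,441,300,.065),b(f,738,260,.065),'tab',b(f,455,118,.1),b(f,455,137,.1),'catch',b(f,590,233,.082),b(f,650,233,.082),b(f,605,30,.082))
f=manip.grab_frame('wrist'); g=manip.grab_frame('side')
u,v=proj(g,[.46,-.2,.08]).astype(int)
o=np.zeros((560,800,3),'uint8'); o[:315,:420]=cv2.resize(f['frame'],(420,315)); o[:560,420:]=cv2.resize(g['frame'][v-50:v+34,u-30:u+27],(380,560),interpolation=2)
cv2.imwrite('pics/w6.png',o[:,:,::-1]); pickle.dump(f,open('f6.pkl','wb'))"
```

```text
box xy [-74.5  -0.4] tcp z 108.0 F box [-0.4 -0.2] 0.3 tool y yaw-box 0.0005 toolx [-0.993  0.116  0.002] open 0.631 t 12.575
lip [ 23.9 -47.3] [ 23.9 -35.2] [ 64.9 -45.8] cover edges [ 46.9 -51.8] [ 23.1 114.9] tab [-46.4 -51.2] [-38.6 -51. ] catch [ 5.9 21.5] [ 5.7 52.3] [-85.9  17.3]
```

View pics/w6.png

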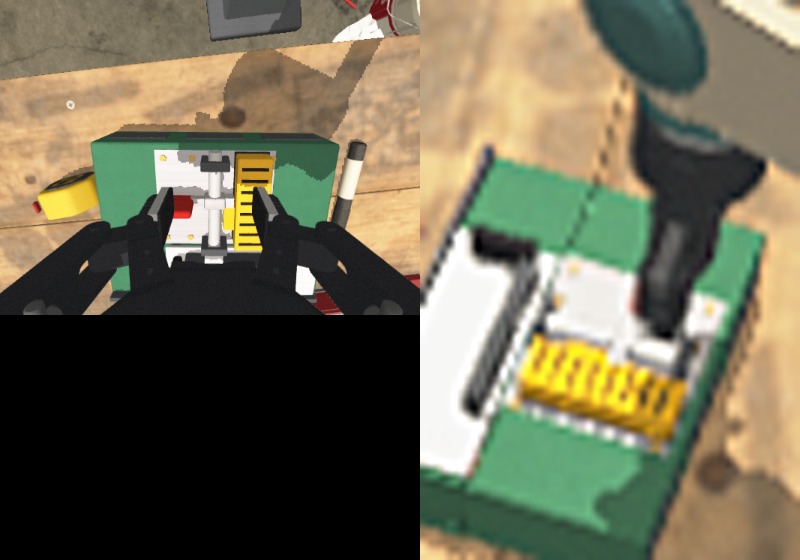

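The wrist view shows the right finger above the catch (258,190) and the left finger behind the red tab (180,207). The shut lip face reads -46.5, which matches the stop. I'll go down in stages until the catch pushes back.

>>> {"name": "send_rows", "arguments": {"steps": [{"fingers":95,"tx":-0.03,"ty":0,"tz":0.2,"roll":0},{"fingers":95,"tx":-0.03,"ty":0,"tz":0.38,"roll":0},{"fingers":95,"tx":-0.03,"ty":0,"tz":0.42,"roll":0},{"fingers":95,"tx":-0.03,"ty":0,"tz":0.45,"roll":0},{"fingers":95,"tx":-0.03,"ty":0,"tz":0.48,"roll":0}]}}

```text
clock: 13.3
tool_pos: [0.4356, -0.2024, 0.0618]
eef_rot: [0.182, 3.135, -0.001]
wrist_force: [-0.1, 0.2, -0.7]
opening: 0.627
grip_force: 0.0
```

>>> {"name": "send_rows", "arguments": {"steps": [{"fingers":95,"tx":0,"ty":0,"tz":0.03,"roll":0},{"fingers":95,"tx":0,"ty":0,"tz":0.06,"roll":0}]}}

```text
clock: 13.55
tool_pos: [0.4355, -0.2023, 0.0556]
eef_rot: [0.182, 3.135, -0.001]
wrist_force: [-0.6, -0.7, 3.0]
opening: 0.628
grip_force: 1.7
```

```bash
python3 -c "
from h import *
where()"
```

```text
box xy [-71.1  -0.6] tcp z 55.6 F box [-0.5 -0.8] 3.0 tool y yaw-box 0.0007 toolx [-0.993  0.116 -0.002] open 0.628 t 13.55
```

Contact with the catch: 3 N at TCP z = 55.6. I'll press down to the bottom, about 12 mm more.

>>> {"name": "send_rows", "arguments": {"steps": [{"fingers":95,"tx":0,"ty":0,"tz":0.03,"roll":0},{"fingers":95,"tx":0,"ty":0,"tz":0.06,"roll":0},{"fingers":95,"tx":0,"ty":0,"tz":0.09,"roll":0},{"fingers":95,"tx":0,"ty":0,"tz":0.11,"roll":0},{"fingers":95,"tx":0,"ty":0,"tz":0.12,"roll":0}]}}

```text
clock: 14.18
tool_pos: [0.4357, -0.2022, 0.0472]
eef_rot: [0.181, 3.135, -0.0]
wrist_force: [-15.7, 5.9, 39.4]
opening: 0.627
grip_force: 19.4
```

```bash
python3 -c "
from h import *
where()"
```

```text
box xy [-70.9  -0.6] tcp z 47.2 F box [-16.3   4. ] 39.4 tool y yaw-box 0.0014 toolx [-0.993  0.115 -0.001] open 0.627 t 14.175
```

That is a hard stop with 39 N, which is too much. I'll ease off by 3.5 mm and check the force and moment.

```bash
python3 -c "
from h import *
s=manip.state(); p=np.load('box.npy');print((s['ft_torque'][:2]@R2(p[2])).round(2),s['ft_torque'][2].round(2))"
```

```text
[2.04 2.75] 0.54
```

>>> {"name": "send_rows", "arguments": {"steps": [{"fingers":95,"tx":0,"ty":0,"tz":-0.02,"roll":0},{"fingers":95,"tx":0,"ty":0,"tz":-0.035,"roll":0},{"fingers":95,"tx":0,"ty":0,"tz":-0.035,"roll":0}]}}

```text
clock: 14.55
tool_pos: [0.4356, -0.2023, 0.0478]
eef_rot: [0.182, 3.135, -0.001]
wrist_force: [-2.3, 1.2, 12.5]
opening: 0.63
grip_force: 5.7
```

```bash
python3 -c "
from h import *
where()
s=manip.state(); p=np.load('box.npy');print((s['ft_torque'][:2]@R2(p[2])).round(2),s['ft_torque'][2].round(2))"
```

```text
box xy [-71.1  -0.6] tcp z 47.8 F box [-2.5  0.9] 12.5 tool y yaw-box 0.0008 toolx [-0.993  0.116 -0.002] open 0.63 t 14.55
[0.51 0.44] 0.13
```

12.5 N with the moment arm at +41 mm, so all the load is on the catch finger and the catch is at the bottom. I'll push along +x, holding this height.

>>> {"name": "send_rows", "arguments": {"steps": [{"fingers":95,"tx":-0.03,"ty":0,"tz":0,"roll":0},{"fingers":95,"tx":-0.06,"ty":0,"tz":0,"roll":0},{"fingers":95,"tx":-0.09,"ty":0,"tz":0,"roll":0},{"fingers":95,"tx":-0.12,"ty":0,"tz":0,"roll":0},{"fingers":95,"tx":-0.15,"ty":0,"tz":0,"roll":0},{"fingers":95,"tx":-0.18,"ty":0,"tz":0,"roll":0}]}}

```text
clock: 15.3
tool_pos: [0.4513, -0.2044, 0.0477]
eef_rot: [-0.182, -3.132, 0.0]
wrist_force: [-14.1, 0.6, 18.7]
opening: 0.627
grip_force: 10.4
```

```bash
python3 -c "
from h import *
where()
s=manip.state(); p=np.load('box.npy');print((s['ft_torque'][:2]@R2(p[2])).round(2),s['ft_torque'][2].round(2))"
```

```text
box xy [-55.2  -0.9] tcp z 47.7 F box [-14.1  -1.1] 18.7 tool y yaw-box 0.0009 toolx [-0.993  0.116  0.004] open 0.627 t 15.3
[0.41 2.4 ] 0.18
```

Sliding friction on the catch plus contact with the tab. I'll ease the press slightly (1 mm) and go on.

>>> {"name": "send_rows", "arguments": {"steps": [{"fingers":95,"tx":-0.03,"ty":0,"tz":-0.01,"roll":0},{"fingers":95,"tx":-0.06,"ty":0,"tz":-0.01,"roll":0},{"fingers":95,"tx":-0.09,"ty":0,"tz":-0.01,"roll":0},{"fingers":95,"tx":-0.12,"ty":0,"tz":-0.01,"roll":0}]}}

```text
clock: 15.8
tool_pos: [0.4632, -0.2058, 0.0479]
eef_rot: [-0.182, -3.132, 0.0]
wrist_force: [-11.1, -0.1, 13.1]
opening: 0.627
grip_force: 7.5
```

```bash
python3 -c "
from h import *
where()
s=manip.state(); p=np.load('box.npy');print((s['ft_torque'][:2]@R2(p[2])).round(2),s['ft_torque'][2].round(2))"
```

```text
box xy [-43.2  -0.9] tcp z 47.9 F box [-11.   -1.4] 13.1 tool y yaw-box 0.0006 toolx [-0.993  0.116  0.004] open 0.627 t 15.8
[0.19 1.91] 0.21
```

>>> {"name": "send_rows", "arguments": {"steps": [{"fingers":95,"tx":-0.03,"ty":0,"tz":0,"roll":0},{"fingers":95,"tx":-0.06,"ty":0,"tz":0,"roll":0},{"fingers":95,"tx":-0.09,"ty":0,"tz":0,"roll":0},{"fingers":95,"tx":-0.12,"ty":0,"tz":0,"roll":0},{"fingers":95,"tx":-0.15,"ty":0,"tz":0,"roll":0},{"fingers":95,"tx":-0.18,"ty":0,"tz":0,"roll":0},{"fingers":95,"tx":-0.21,"ty":0,"tz":0,"roll":0}]}}

```text
clock: 16.68
tool_pos: [0.4841, -0.2082, 0.0479]
eef_rot: [-0.183, -3.132, 0.0]
wrist_force: [-12.2, 0.1, 12.4]
opening: 0.628
grip_force: 7.2
```

```bash
python3 -c "
from h import *
where()
s=manip.state(); p=np.load('box.npy');print((s['ft_torque'][:2]@R2(p[2])).round(2),s['ft_torque'][2].round(2))"
```

```text
box xy [-22.2  -0.9] tcp z 47.9 F box [-12.1  -1.3] 12.4 tool y yaw-box 0.0005 toolx [-0.993  0.116  0.004] open 0.628 t 16.675
[0.16 1.79] 0.14
```

>>> {"name": "send_rows", "arguments": {"steps": [{"fingers":95,"tx":-0.03,"ty":0,"tz":0,"roll":0},{"fingers":95,"tx":-0.05,"ty":0,"tz":0,"roll":0},{"fingers":95,"tx":-0.07,"ty":0,"tz":0,"roll":0},{"fingers":95,"tx":-0.07,"ty":0,"tz":0,"roll":0}]}}

```text
clock: 17.18
tool_pos: [0.4871, -0.2086, 0.0478]
eef_rot: [-0.185, -3.122, -0.002]
wrist_force: [-34.1, 6.2, 26.9]
opening: 0.63
grip_force: 19.9
```

```bash
python3 -c "
from h import *
where()
s=manip.state(); p=np.load('box.npy');print((s['ft_torque'][:2]@R2(p[2])).round(2),s['ft_torque'][2].round(2))"
```

```text
box xy [-19.1  -0.9] tcp z 47.8 F box [-34.6   2.2] 26.9 tool y yaw-box -0.0014 toolx [-0.993  0.118  0.014] open 0.63 t 17.175
[0.18 5.1 ] -0.62
```

Hard stop at TCP x = -19 with a strong reaction on the tab side, so the bolt is home. I'll relax the push, then lift straight up and look.

>>> {"name": "send_rows", "arguments": {"steps": [{"fingers":95,"tx":0.03,"ty":0,"tz":0,"roll":0},{"fingers":95,"tx":0.06,"ty":0,"tz":-0.02,"roll":0},{"fingers":95,"tx":0.07,"ty":0,"tz":-0.12,"roll":0},{"fingers":95,"tx":0.07,"ty":0,"tz":-0.25,"roll":0},{"fingers":95,"tx":0.07,"ty":0,"tz":-0.6,"roll":0},{"fingers":95,"tx":0.07,"ty":0,"tz":-1,"roll":0},{"fingers":95,"tx":0.07,"ty":0,"tz":-1,"roll":0},{"fingers":95,"tx":0.07,"ty":0,"tz":-1,"roll":0}]}}

```text
clock: 18.18
tool_pos: [0.4852, -0.2077, 0.1468]
eef_rot: [-0.182, -3.135, -0.001]
wrist_force: [-0.4, 0.3, 0.1]
opening: 0.628
grip_force: 0.0
```

>>> {"name": "send_rows", "arguments": {"steps": [{"fingers":95,"tx":-0.5,"ty":0,"tz":-0.5,"roll":0},{"fingers":95,"tx":-0.9,"ty":0,"tz":-0.5,"roll":0},{"fingers":95,"tx":-0.9,"ty":0,"tz":-0.5,"roll":0}]}}

```text
clock: 18.55
tool_pos: [0.5761, -0.218, 0.1941]
eef_rot: [-0.18, -3.132, -0.003]
wrist_force: [-0.7, 0.5, -0.1]
opening: 0.629
grip_force: 0.0
```

```bash
python3 -c "
from h import *
where(); f=manip.grab_frame('wrist')
cv2.imwrite('pics/w7.png',cv2.resize(f['frame'][:,:,::-1],None,fx=1.42,fy=1.42,interpolation=2))"
```

```text
box xy [70.4  0.2] tcp z 194.1 F box [-0.7  0.4] -0.1 tool y yaw-box 0.0019 toolx [-0.993  0.115  0.005] open 0.629 t 18.55
```

View pics/w7.png

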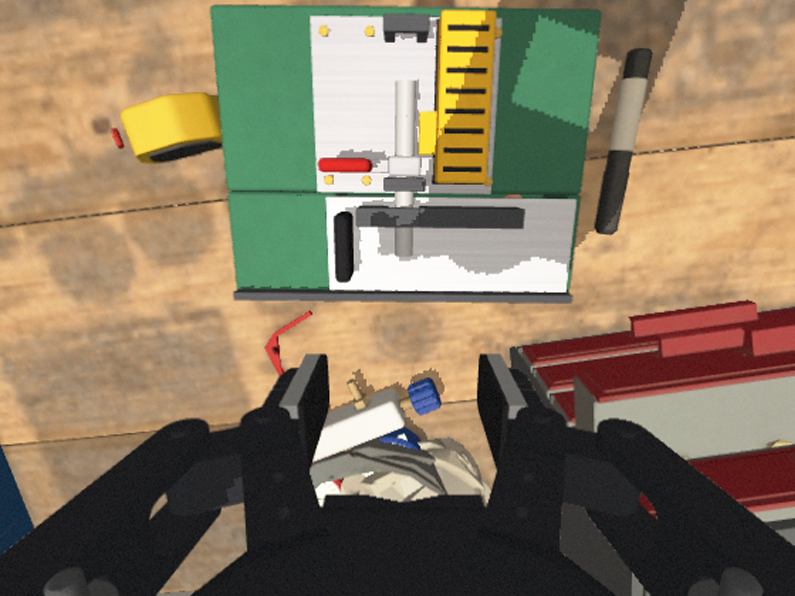

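The bolt runs through the keeper at (404,215), the red tab is at (345,165) near the front guide, and the catch tooth at (428,130) sits behind the collar. A quick numeric check of the catch height and tab travel.

```bash
python3 -c "
from h import *
f=manip.grab_frame('wrist');p=np.load('box.npy'); sc=560/795
b=lambda u,v,z:((onz(f,u*sc,v*sc,z)[:2]-p[:2])@R2(p[2])*1e3).round(1)
for z in(.082,.069): print(z,b(441,11,z),b(436,184,z),b(488,184,z))
print('tab back',b(345,158,.1),b(345,172,.1),'lip',b(336,213,.088))"
```

```text
0.082 [-88.3  20.5] [ 6.1 19.9] [ 6.  52.1]
0.069 [-92.4  21.6] [ 6.5 20.9] [ 6.4 54.6]
tab back [ -8.7 -33.6] [ -1.  -33.9] lip [ 23.4 -41.8]
```

At z = 82 mm the bar measures 94.4 mm long (true length 95), so the catch is up. The bolt is home and the arm is clear. Handing in.

```bash
python3 -c "
from cell import manip
print(manip.close_job())"
```

```text
the job is handed in; nothing more can be done
None
```

The job is handed in (the hand-in returned no verdict): by my last view and force readings the cover is shut, the bolt is home in the keeper, the catch is back up and the arm is clear; the fingertips proved to sit about 17 mm behind the reported TCP rather than ahead as stated, so my first push passed over the lip without touching it.

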